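# Drop the prop leg of a tilting screen and hold the screen upright

## Task

Lift the little blue pot by its handle off the screen's base plate and stand it upright on the bench beside the plate. Then, with the white screen still leaning back, flip its red prop leg forward over centre until it is fully down. Finally take the screen by its orange top bar, swing it upright and keep holding it there by the bar so that I can tighten the hub bolts: finish while still holding it, and do not knock the other things about.

Things in the scene. Friction and masses are not known exactly. Their poses are not given: they have to be found in the camera images.
- stand: Fixed grey steel base plate, 210 x 205 x 10 mm, on the bench. Origin on the bench 25 mm behind (+x) and 22.5 mm to the right (-y) of the plate's centre, so the plate spans x -130 to +80 mm and y -80 to +125 mm in its own axes. Its x points to the back (the way the screen leans at the start), y to the left along the hinge axle, z up.
- hub (a point): Middle of the hinge axle between the two hub cheeks, 30 mm above the bench; axes of the base plate. The screen turns about this point's y axis.
- screen (a joint): Lean of the screen, rad: 0 upright, positive leaning back; back stop at 0.45, where it lies at the start. It weighs about 0.7 kg, turns almost without friction and, let go near upright, does not stay: it falls back to the stop or forward on to the leg. With the leg down, the leg's foot clears the plate by some 7 mm when upright and would land on it at about -0.1.
- grip_bar (a point): Centre of the orange round top bar of the screen, 12 mm thick, 94 mm clear between its two side posts, lying along y; 170 mm from the hub. Below the bar there is a free opening of 44 mm before the panel's top rail. Axes turn with the screen (z along the screen, away from the hub).
- leg (a joint): Angle of the red prop leg, rad: 0 folded up beside the screen, 0.2 behind the line of its side posts; 2.7 fully down and forward (stop). It turns easily and has no spring, only its weight (80 g): with the screen leaning back it passes over centre (points straight up) at about 0.65, and beyond that falls on down to the stop by itself. Starting it takes less than 0.5 N at the pin; pulled with about 1 N or more in a way that cannot turn it, the whole screen swings instead.
- leg_pivot (a point): Pivot of the leg on the screen's left side, in the middle of the leg's thickness, 85 mm up the screen from the hub axle; axes of the screen. The leg turns about its y axis; folded it points along +z of the screen, leaning 0.2 rad to +x, and it swings through the front (-x) to down.
- leg_pin (a point): Finger pin near the end of the leg: dark round pin 10 mm thick, sticking out 36 mm to the left (+y) of the leg; this point is on its axis, 20 mm from the leg's outer face and 95 mm from the pivot. The leg goes on 26 mm past the pin to a round black foot. The leg bar is 11 x 6 mm, 114 mm long to its foot centre.
- landing (a point): Middle of the black rubber landing pad for the leg's foot on the base plate, 10 mm above the bench. The pot stands here at the start.
- pot_handle (a point): Grasp point on the wooden handle of the blue pot: handle bar 10 mm thick (along its x), 14 mm tall, running along its y from 28 to 102 mm from the pot's axis; this point is 60 mm from the pot's axis and 37 mm above its underside.
- pot_center (a point): Centre of the open blue pot, half-way up: 60 mm wide at the rim, 45 mm high, 0.12 kg; underside 22.5 mm below. Its y points along the handle.
- pot: The same pot; origin at the centre of its underside.
- canister_center (a point): Centre of a black lidded canister, 34 x 34 x 47 mm, a bystander.
- oil_bottle_center (a point): Centre of a small pale bottle with a red cap, 34 x 34 x 78 mm, a bystander.
- wax_puck_center (a point): Centre of a cake of beeswax, 44 x 44 x 22 mm, a bystander.
Not all that is in view belongs to the job. Of the things shaped like the pot, the blue one is meant.

How it is judged:
By the outcome, as a careful person would: the job done as asked, in the order asked, and still so for the second after the job is handed in, while the arm keeps its last pose, push and grip.
It also fails if it takes over 62 s, if anything falls off the work surface, if the arm or the gripper's body presses on something with over 40 N, if the wrist force passes 120 N, or if a joint passes its speed limit or range.

## Robot

A 6-joint arm with a two-finger parallel gripper is mounted at the origin on a cart in front of the work surface, level with it; the furniture and walls round the work are solid. World frame = base frame: x ahead of the robot, y to its left, z up, the work surface at z = 0. Lengths are in m, angles in degrees, forces in N, time in s.
With the tool pointing down it reaches from about 0.4 to 0.825 m from the base axis. Payload 7 kg.
Tool frame: the origin (TCP) lies between the finger pads; the fingertips stand 19 mm ahead of it and the grasp point (between the pads) is the TCP; x points along the fingers, y is the direction in which the jaws open and shut, and the axes are right-handed (so a half turn about x gives the same grasp; the last joint's range is limited). The gripper opens to 88 mm and grips with 3 to 60 N. Pads are 19 mm wide; open, the fingers measure 130 mm over their backs; the gripper's body (78 mm by 193 mm) begins 47 mm behind the grasp point.
Start: joints at [-60.269, 20.546, 0.682, 0, -70.136, -16.507], TCP at [0.154, -0.657, 0.246] pointing down, gripper open.
Joint ranges: [-176.03, 176.03], [-82.01, 121.73], [-58.28, 71.71], [-173.87, 95.51], [-174.79, -0.11], [-173.66, 173.66]. Speed limits (degrees/s): [136.94, 136.94, 172.46, 180, 180, 180].

## Interface

Orientations are given as [roll, pitch, yaw] about the fixed x, y, z axes, in that order (R = Rz(yaw) Ry(pitch) Rx(roll)).
In Python, from plant import r gives the robot as it stands.
- The arm moves only by the tool send_rows, never from a script. Its argument "plan" is a list of rows, each a list of 2 entries, a list of its own where there are three numbers: the shift along the tool's x, y, z scaled (see below), then the turn, a rotation vector about the tool's x, y, z scaled (see below). A call has exactly 5 rows; each row is the pose to reach, as a shift and turn from the pose measured when the call began, along the tool's axes at that moment; what a row does not reach only later rows make up. The controller multiplies each number of a shift by 0.15 m and each number of a turn by pi/4 rad. A row lasts 1/10 s, in which the tool goes at most 50 mm and 8.59 degrees, less where a joint would pass 70% of its speed; a pose out of reach is approached as far as the arm can. A call with a number of a shift or a turn outside -1 to 1 is refused whole. A call with a gripper value outside its range is refused whole. "jaw" is the opening, from -1 (shut) to 1 (fully open), so that 0 is half open, set as the call begins (left out, the last holds). The fingers move at their own pace and stop on an object; "force" is the grip in N (left out, the last holds). Time passes only in rows, so rows that repeat a pose let the fingers close, or fill a call up. It gives the time, the measured TCP pose, the force and the opening at its end, in the units of the state.
- r.get_state(): the state, without advancing time (a new reading comes with each control period).
- r.capture(name): name is "side" or "top"; returns a dict with "color" (420x560x3 uint8, red, green, blue), "range_z" (420x560 float32, m along the optical axis (not along the pixel's ray), 0 where there is no reading), "mtx" (3x3 intrinsics, pixels), "pose" (4x4, takes a point from camera to world coordinates). Camera axes: x right, y down, z forward; pixel columns grow to the right and rows downward; lengths in m; the calibration is good to about 2 mm. A picture is of the moment at which its call begins.
- r.close_job(): hands the job in, once; it reports no verdict.
Trained networks look in a picture, given as the dict that the camera call returned (one of the last four; its "shot" number tells which), for a name from the list of things; names that differ only in an ending like _2 or _b are one class to them, and where a whole thing is asked for, a point or a joint stands for the part that bears it (a point fixed in the world has none). Each returns a list of dicts, best first, with "score" (0 to 1); they miss things now and then, are a little off and sometimes report something else, mostly with a low value. They report only what shows in the picture. A call takes as long as a camera call. They do not tell look-alikes from the thing itself.
- r.find_in(picture, target): "uv" ([column, row] in pixels, amid what is visible of it).
- r.trace(picture, target): "mask" (420x560 bool, what is visible of it) and "uv" ([column, row] in pixels, amid what is visible of it).
The state is a dict: "time_s": time; "joints": joint angles; "qd": joint speeds; "joint_torque": joint torques, N m; "tcp_pos": TCP position; "eef_rot": TCP orientation; "contact_force": force on the tool from outside, world axes, zero at the start; "moment": the same for the moment, N m; "gripper_width": finger opening in m.
Only numpy, scipy, OpenCV 4.12 (cv2) and the standard library are available. Lean on these libraries where they do the work, as an engineer would, in place of code of your own. Each camera call takes 0.05 s, during which the arm holds its last target. There are 200 camera calls.

## Working session

There is one attempt and no reset: what is moved stays moved. The work goes in short steps, Python scripts to look and compute and a tool call to move; the robot and the scene stay as the last step left them, time stands still between calls to the robot, and variables do not carry over. Pictures are saved under pics/ and viewed, about 8 in all and at most 12, crops included, and the job is handed in when it is done.

Besides the shell and the picture viewer there is one more tool, called after "Request:" by a JSON object that holds its "fn" and its "kwargs", one argument or row to a line. send_rows: Moves the arm, as the interface text tells. Its arguments: {"type":"object","properties":{"plan":{"type":"array"},"jaw":{"type":"number"},"force":{"type":"number"}},"required":["plan"]}

```bash
ls; mkdir -p pics; python3 - <<'E'
from plant import r
import cv2,numpy as np
print(r.get_state())
for n in("top","side"):
    c=r.capture(n); cv2.imwrite(f"pics/{n}0.png",c["color"][:,:,::-1]); np.savez(f"{n}0.npz",**{k:c[k] for k in("color","range_z","mtx","pose")})
    print(n,c["pose"].round(3).tolist(),c["mtx"].round(1).tolist())
    for t in["stand","screen","grip_bar","leg_pin","leg_pivot","landing","pot_handle","pot_center","pot","canister_center","oil_bottle_center","wax_puck_center","hub"]:
        try:
            for d in r.find_in(c,t)[:3]:
                u,v=[int(round(x)) for x in d["uv"]]
                z=c["range_z"][v,u]; p=c["pose"]@np.r_[np.linalg.inv(c["mtx"])@[u,v,1]*z,1]
                print(t,(u,v),round(d["score"],2),p[:3].round(3))
        except Exception as e: print(t,e)
E
```

```text
pics
{'time_s': 0.0, 'joints': array([-6.02643876e+01,  2.05896817e+01,  6.34534979e-01, -2.13055528e-02,
       -7.01355047e+01, -1.65056509e+01]), 'qd': array([-0.00275285,  0.01625634, -0.00555204,  0.08994724,  0.04522178,
       -0.05578323]), 'joint_torque': array([ 7.72927215e-04, -5.82726574e+01,  2.93059230e+01,  6.99738085e+00,
        6.92600326e-03, -1.44515402e-04]), 'tcp_pos': array([ 0.15434648, -0.65664936,  0.24464451]), 'eef_rot': array([ 94.04834021,  89.90716157, 107.27104629]), 'contact_force': array([-0.13661284,  0.85458583, -0.43068114]), 'moment': array([ 0.02047588, -0.08011899, -0.0032686 ]), 'gripper_width': 0.0878413193998078}
top [[0.029, -0.986, 0.166, 0.376], [-1.0, -0.031, -0.006, -0.016], [0.011, -0.166, -0.986, 1.138], [0.0, 0.0, 0.0, 1.0]] [[384.3, 0.0, 278.8], [0.0, 384.3, 208.0], [0.0, 0.0, 1.0]]
stand (269, 203) 0.71 [0.581 0.007 0.01 ]
screen (280, 183) 0.87 [ 0.62  -0.023  0.11 ]
screen (270, 202) 0.52 [0.581 0.004 0.026]
grip_bar (277, 182) 0.96 [ 0.622 -0.015  0.112]
grip_bar (247, 216) 0.58 [0.539 0.071 0.013]
leg_pin (259, 148) 0.71 [0.691
[... 1465 characters left out ...]
6 [ 0.579 -0.016  0.034]
pot_handle (239, 242) 0.87 [0.539 0.086 0.027]
pot_handle (388, 276) 0.76 [ 0.585 -0.288  0.007]
pot_handle (397, 239) 0.68 [ 0.724 -0.269  0.02 ]
pot_center (239, 242) 0.84 [0.539 0.086 0.027]
pot_center (402, 240) 0.78 [ 0.735 -0.28   0.014]
pot_center (176, 266) 0.77 [0.384 0.167 0.034]
pot (240, 243) 0.94 [0.54  0.083 0.024]
pot (400, 239) 0.92 [ 0.734 -0.275  0.016]
pot (387, 277) 0.83 [ 0.533 -0.297  0.045]
canister_center (344, 256) 0.79 [ 0.582 -0.178  0.034]
canister_center (239, 243) 0.46 [0.537 0.085 0.026]
oil_bottle_center (243, 207) 0.66 [0.683 0.153 0.035]
wax_puck_center (304, 296) 0.49 [ 0.425 -0.143  0.02 ]
hub (285, 239) 0.92 [ 0.622 -0.003  0.01 ]
```

```bash
python3 - <<'E'
import cv2
a=cv2.imread("pics/top0.png")[110:290,170:400]; cv2.imwrite("pics/t1.png",cv2.resize(a,None,fx=3.4,fy=3.3,interpolation=cv2.INTER_CUBIC))
a=cv2.imread("pics/side0.png")[120:320,150:420]; cv2.imwrite("pics/s1.png",cv2.resize(a,None,fx=2.9,fy=2.9,interpolation=cv2.INTER_CUBIC))
E
```

```text
(no output)
```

View pics/t1.png

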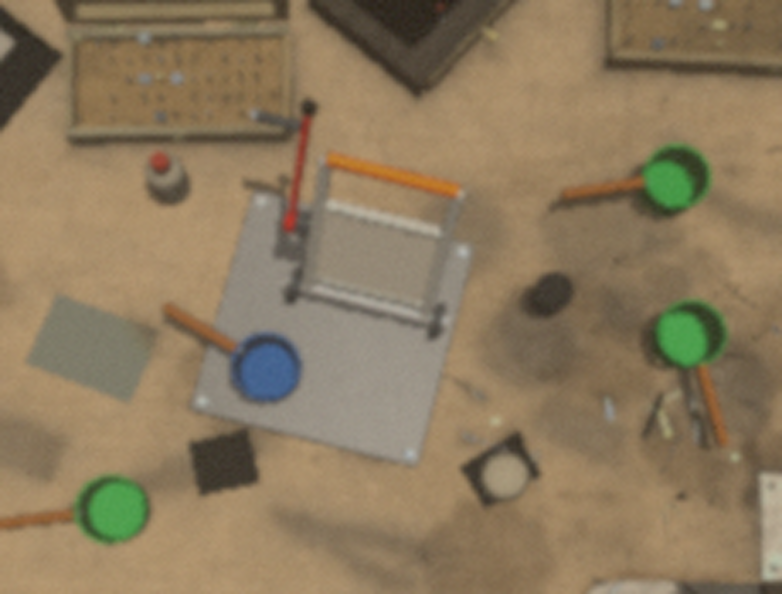

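View pics/s1.png

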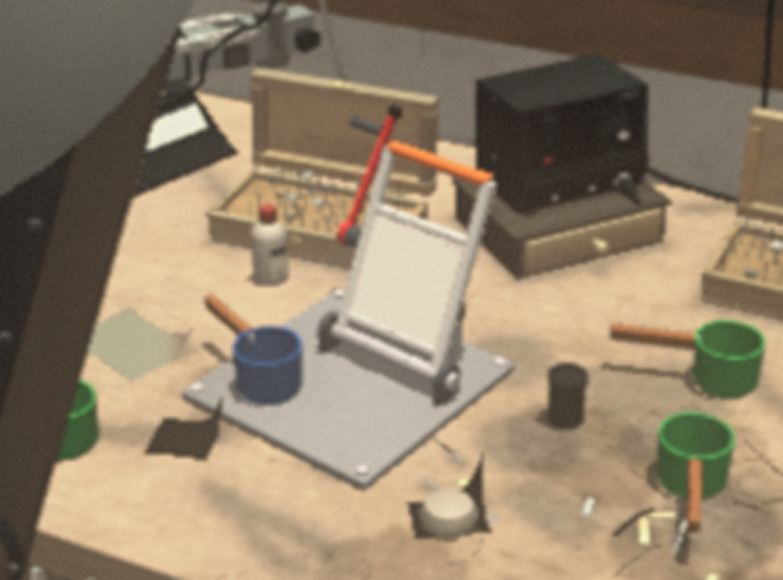

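Top view: the plate spans crop (197,405)/(415,462)/(470,245)/(258,195), with the blue pot at (267,368) and its handle running up-left. The pin is at (275,120) and the orange bar runs (330,160)–(460,192). The other pots are green.

```bash
cat > h.py <<'E'
import numpy as np,cv2
from scipy.spatial.transform import Rotation as R
def ray(c,u,v,z):
    d=c["pose"][:3,:3]@(np.linalg.inv(c["mtx"])@[u,v,1]); o=c["pose"][:3,3]
    return o+d*(z-o[2])/d[2]
def cloud(c):
    v,u=np.mgrid[:420,:560]; z=c["range_z"]
    p=np.stack([(u-c["mtx"][0,2])/c["mtx"][0,0]*z,(v-c["mtx"][1,2])/c["mtx"][1,1]*z,z],-1)
    return p@c["pose"][:3,:3].T+c["pose"][:3,3]
def rot(): 
    from plant import r
    return R.from_euler("xyz",r.get_state()["eef_rot"],degrees=True)
def down(yaw): # tool x down, tool y at yaw deg in the plane
    a=np.radians(yaw); y=np.array([np.cos(a),np.sin(a),0]); x=np.array([0,0,-1.]); return R.from_matrix(np.c_[x,y,np.cross(x,y)])
def go(p,Rt=None):
    from plant import r
    s=r.get_state(); R0=rot(); p0=s["tcp_pos"]
    print("at",np.round(p0,4),"yaw y",np.round(R0.as_matrix()[:,1],3),"w",round(float(s["gripper_width"]),4),"F",np.round(s["contact_force"],1),"t",s["time_s"])
    sh=R0.inv().apply(np.array(p)-p0)/.15
    tu=(R0.inv()*Rt).as_rotvec()/(np.pi/4) if Rt is not None else np.zeros(3)
    print("shift",sh.round(3).tolist(),"turn",tu.round(3).tolist())
E
python3 - <<'E'
from h import *
for n in("top","side"):
    c=dict(np.load(n+"0.npz")); h=cv2.cvtColor(c["color"],cv2.COLOR_RGB2HSV).astype(int); P=cloud(c)
    H,S,V=h[...,0],h[...,1],h[...,2]
    def rep(name,m):
        m=m&(c["range_z"]>0); q=P[m]; v,u=np.where(m)
        if len(q)<3: print(n,name,len(q));return
        md=np.median(q,0); w=q-md; 
        ax=np.linalg.svd(w[np.linalg.norm(w,axis=1)<.1]-0,full_matrices=False)[2][0]
        t=w@ax; print(n,name,len(q),"uv",u.mean().round(1),v.mean().round(1),"mean",q.mean(0).round(3),"lo",np.percentile(q,3,0).round(3),"hi",np.percentile(q,97,0).round(3),"ax",ax.round(3))
    v,u=np.mgrid[:420,:560]
    box=(u>190)&(u<315)&(v>125)&(v<250) if n=="top" else (u>210)&(u<330)&(v>150)&(v<270)
    rep("orange",box&(H>6)&(H<16)&(S>200)&(V>150)&(P[...,2]>.12))
    rep("red",box&((H<5)|(H>174))&(S>170)&(V>100)&(u>(245 if n=="top" else 260)))
    bl=box&(H>100)&(H<120)&(S>110); rep("blue",bl); rep("bluerim",bl&(P[...,2]>.045))
    rep("handle",box&(H<18)&(S>100)&(P[...,2]>.03)&(P[...,2]<.07)&(P[...,1]>.08)&(P[...,0]<.63)&(P[...,0]>.5))
c=dict(np.load("top0.npz")); P=cloud(c)
o=lambda x,y:(170+x/3.4,110+y/3.3)
K=[("FL",197,405,.01),("FR",415,462,.01),("BR",470,245,.01),("BL",258,195,.01),("potrim",267,366,.055),("hEnd",170,309,.047),("pinEnd",253,115,.175),("foot",309,107,.2),("leglow",290,225,.106),("barL",330,160,.183),("barR",460,192,.183),("bottle",162,163,.08),("canister",550,295,.04),("puck",502,474,.02),("paper",95,345,0),("blk",225,460,0)]
for k,x,y,z in K:
    u,v=o(x,y); print(k,ray(c,u,v,z).round(3), "depthpt",P[int(round(v)),int(round(u))].round(3))
E
```

```text
top orange 2
top red 8 uv 255.1 173.2 mean [0.641 0.045 0.125] lo [0.63  0.037 0.114] hi [0.679 0.048 0.172] ax [-0.623  0.131 -0.772]
top blue 202 uv 248.5 222.3 mean [0.521 0.065 0.015] lo [0.501 0.044 0.01 ] hi [0.542 0.087 0.019] ax [ 0.359  0.917 -0.175]
top bluerim 4 uv 254.2 227.2 mean [0.502 0.046 0.053] lo [0.497 0.041 0.051] hi [0.508 0.052 0.055] ax [-0.738  0.675  0.028]
top handle 82 uv 227.4 208.8 mean [0.553 0.125 0.052] lo [0.536 0.097 0.049] hi [0.569 0.151 0.056] ax [-0.484 -0.875  0.007]
side orange 0
side red 43 uv 277.9 176.5 mean [0.671 0.038 0.16 ] lo [0.636 0.031 0.117] hi [0.694 0.046 0.191] ax [-0.603  0.137 -0.786]
side blue 0
side bluerim 0
side handle 71 uv 227.7 227.8 mean [0.552 0.124 0.052] lo [0.536 0.098 0.047] hi [0.567 0.151 0.057] ax [-0.492 -0.871  0.01 ]
FL [0.489 0.125 0.01 ] depthpt [0.488 0.125 0.007]
FR [ 0.444 -0.065  0.01 ] depthpt [ 0.444 -0.065  0.008]
BR [ 0.642 -0.109  0.01 ] depthpt [ 0.645 -0.109  0.003]
BL [0.683 0.081 0.01 ] depthpt [0.684 0.08  0.009]
potrim [0.519 0.063 0.055] depthpt [0.525 0.064 0.013]
hEnd [0.568 0.147 0.047] depthpt [0.566 0.146 0.054]
pinEnd [0.703 0.073 0.175] depthpt [0.749 0.087 0.04 ]
foot [0.703 0.029 0.2  ] depthpt [0.704 0.029 0.201]
leglow [0.632 0.045 0.106] depthpt [0.63  0.046 0.115]
barL [0.666 0.013 0.183] depthpt [0.667 0.013 0.186]
barR [ 0.643 -0.086  0.183] depthpt [ 0.644 -0.086  0.184]
bottle [0.69  0.156 0.08 ] depthpt [0.692 0.156 0.076]
canister [ 0.592 -0.176  0.04 ] depthpt [ 0.593 -0.176  0.044]
puck [ 0.435 -0.139  0.02 ] depthpt [ 0.433 -0.139  0.024]
paper [0.541 0.219 0.   ] depthpt [0.54  0.218 0.002]
blk [0.441 0.099 0.   ] depthpt [0.442 0.1   0.003]
```

```bash
cat >> h.py <<'E'
def lean(hd,deg): # tool leaning back along horizontal dir hd (deg), jaw perpendicular to hd
    a=np.radians(hd); b=np.radians(deg); d=np.array([np.cos(a),np.sin(a),0]); x=np.array([0,0,-1.])*np.cos(b)-d*np.sin(b)
    y=np.array([np.sin(a),-np.cos(a),0]); return [R.from_matrix(np.c_[x,s*y,np.cross(x,s*y)]) for s in(1,-1)]
E
python3 - <<'E'
from h import *
c=dict(np.load("top0.npz")); P=cloud(c); c2=dict(np.load("side0.npz")); Q=np.r_[P[c["range_z"]>0],cloud(c2)[c2["range_z"]>0]]
for x in np.arange(.64,.95,.04):
    print(round(x,2),[ (lambda m: round(float(np.percentile(Q[m][:,2],98)),2) if m.sum()>3 else None)((abs(Q[:,0]-x)<.02)&(abs(Q[:,1]-y)<.02)) for y in np.arange(-.2,.3,.04)])
for A in lean(60.8,20): go([.46,.3,.3],A)
E
```

```text
0.64 [0.0, 0.0, 0.01, 0.19, 0.19, 0.19, 0.17, 0.01, 0.0, 0.0, 0.0, 0.0, 0.0]
0.68 [0.04, 0.0, 0.0, 0.0, 0.17, 0.19, 0.2, 0.19, 0.0, 0.08, 0.0, 0.0, 0.0]
0.72 [0.0, 0.0, 0.0, 0.0, 0.0, 0.0, 0.2, 0.18, 0.03, 0.06, 0.04, 0.03, 0.06]
0.76 [0.0, 0.0, 0.0, 0.0, 0.0, 0.0, 0.03, 0.04, 0.04, 0.05, 0.04, 0.07, 0.09]
0.8 [0.0, 0.0, 0.0, 0.1, 0.16, 0.05, 0.03, 0.05, 0.04, 0.05, 0.05, 0.08, 0.11]
0.84 [0.0, 0.0, 0.05, 0.17, 0.17, 0.16, 0.12, 0.14, 0.14, 0.14, 0.14, 0.14, 0.18]
0.88 [0.0, 0.06, 0.17, 0.17, 0.17, 0.16, 0.16, 0.14, 0.14, 0.14, 0.23, 0.37, 0.36]
0.92 [0.0, 0.09, 0.17, 0.17, 0.17, 0.16, 0.0, 0.0, 0.0, 0.0, 0.33, 0.38, 0.37]
at [ 0.1544 -0.6571  0.2456] yaw y [-0.229  0.973 -0.   ] w 0.0877 F [ 0.5 -0.6 -0.6] t 1.4
shift [-0.363, 5.745, 3.443] turn [2.906, -0.226, -0.512]
at [ 0.1544 -0.6571  0.2456] yaw y [-0.229  0.973 -0.   ] w 0.0877 F [ 0.5 -0.6 -0.6] t 1.4
shift [-0.363, 5.745, 3.443] turn [-1.046, 0.418, -0.184]
```

Request:
{"fn": "send_rows", "kwargs": {
  "plan": [
    [[-0.06,0.18,0.2],[0,0,0]],
    [[-0.12,0.36,0.4],[0,0,0]],
    [[-0.18,0.54,0.6],[0,0,0]],
    [[-0.24,0.72,0.8],[0,0,0]],
    [[-0.3,0.9,1.0],[0,0,0]]
  ],
  "jaw": -0.2,
  "force": 40
}}

```text
time_s: 1.9
tcp_pos: [0.2702, -0.49, 0.291]
eef_rot: [-59.2, 90.0, -45.9]
contact_force: [0.7, 0.8, -0.3]
gripper_width: 0.0533
```

Request:
{"fn": "send_rows", "kwargs": {
  "plan": [
    [[0,0.2,0.2],[0,0,0]],
    [[0,0.4,0.4],[0,0,0]],
    [[0,0.6,0.6],[0,0,0]],
    [[0,0.8,0.8],[0,0,0]],
    [[0,1.0,1.0],[0,0,0]]
  ]
}}

```text
time_s: 2.4
tcp_pos: [0.3825, -0.3082, 0.2914]
eef_rot: [-38.8, 89.9, -25.5]
contact_force: [0.5, -1.1, 0.3]
gripper_width: 0.0349
```

Request:
{"fn": "send_rows", "kwargs": {
  "plan": [
    [[0,0.2,0.2],[0,0,0]],
    [[0,0.4,0.4],[0,0,0]],
    [[0,0.6,0.6],[0,0,0]],
    [[0,0.8,0.8],[0,0,0]],
    [[0,1.0,1.0],[0,0,0]]
  ]
}}

```text
time_s: 2.9
tcp_pos: [0.4949, -0.1261, 0.2919]
eef_rot: [-27.6, 89.9, -14.3]
contact_force: [0.5, -1.1, 1.0]
gripper_width: 0.0352
```

Request:
{"fn": "send_rows", "kwargs": {
  "plan": [
    [[0,0.2,0.03],[0,0,0]],
    [[0,0.4,0.06],[0,0,0]],
    [[0,0.6,0.1],[0,0,0]],
    [[0,0.8,0.15],[0,0,0]],
    [[0,1.0,0.2],[0,0,0]]
  ]
}}

```text
time_s: 3.4
tcp_pos: [0.4896, 0.028, 0.2921]
eef_rot: [-17.9, 89.8, -4.7]
contact_force: [-0.0, -0.3, 0.1]
gripper_width: 0.0352
```

```bash
python3 - <<'E'
from h import *
hd=np.array([.488,.873]); g=np.array([.519,.063])+.068*hd; A=lean(60.8,20)[1]
print(g)
b=A.apply([-.08,0,0]); go(np.r_[g,.052]+b,A)
E
```

```text
[0.552184 0.122364]
at [0.4896 0.028  0.2921] yaw y [-0.229  0.973 -0.001] w 0.0352 F [-0.  -0.3  0.1] t 3.4
shift [1.101, 0.652, 0.67] turn [-1.046, 0.421, -0.182]
```

Request:
{"fn": "send_rows", "kwargs": {
  "plan": [
    [[0.06,0.13,0.13],[-0.18,0.07,-0.03]],
    [[0.12,0.26,0.27],[-0.36,0.14,-0.06]],
    [[0.18,0.39,0.4],[-0.54,0.22,-0.1]],
    [[0.24,0.52,0.54],[-0.72,0.29,-0.13]],
    [[0.3,0.65,0.67],[-0.9,0.36,-0.16]]
  ]
}}

```text
time_s: 3.9
tcp_pos: [0.5661, 0.147, 0.247]
eef_rot: [-175.5, 73.1, -122.3]
contact_force: [1.0, -0.4, 0.3]
gripper_width: 0.0353
```

```bash
python3 - <<'E'
from h import *
g=[.552,.122]; A=lean(60.8,20)[1]
b=A.apply([-.08,0,0]); go(np.r_[g,.052]+b,A)
E
```

```text
at [0.5661 0.147  0.247 ] yaw y [-0.802  0.596 -0.023] w 0.0353 F [ 1.  -0.4  0.3] t 3.9
shift [0.767, 0.018, 0.224] turn [-0.166, 0.067, -0.025]
```

Request:
{"fn": "send_rows", "kwargs": {
  "plan": [
    [[0.15,0,0.04],[-0.04,0.02,0]],
    [[0.3,0.01,0.09],[-0.08,0.03,-0.01]],
    [[0.45,0.01,0.13],[-0.12,0.05,-0.02]],
    [[0.6,0.02,0.18],[-0.17,0.07,-0.03]],
    [[0.77,0.02,0.22],[-0.17,0.07,-0.03]]
  ]
}}

```text
time_s: 4.4
tcp_pos: [0.5649, 0.1462, 0.1259]
eef_rot: [-179.5, 69.8, -118.4]
contact_force: [0.6, 0.5, -0.4]
gripper_width: 0.0351
```

```bash
python3 - <<'E'
from h import *
from plant import r
g=[.552,.122]; A=lean(60.8,20)[1]
go(np.r_[g,.050],A)
c=r.capture("top"); a=c["color"][150:260,190:310,::-1]; cv2.imwrite("pics/t2.png",cv2.resize(a,None,fx=5,fy=5,interpolation=cv2.INTER_CUBIC))
E
```

```text
at [0.5649 0.1462 0.1259] yaw y [-0.876  0.482 -0.003] w 0.0351 F [ 0.6  0.5 -0.4] t 4.4
shift [0.538, -0.001, 0.003] turn [0.007, -0.003, 0.006]
```

View pics/t2.png

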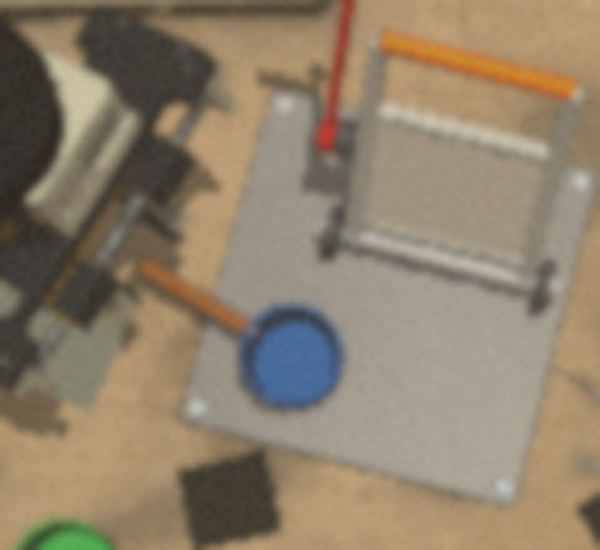

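The fingers straddle the handle line at (140,270), well clear of the leg pivot at (325,135), so I can go down along the tool and grip.

Request:
{"fn": "send_rows", "kwargs": {
  "plan": [
    [[0.15,0,0],[0,0,0]],
    [[0.3,0,0],[0,0,0]],
    [[0.42,0,0],[0,0,0]],
    [[0.5,0,0],[0,0,0]],
    [[0.54,0,0],[0,0,0]]
  ]
}}

```text
time_s: 4.95
tcp_pos: [0.5486, 0.1197, 0.0452]
eef_rot: [179.8, 69.5, -119.1]
contact_force: [0.1, 0.4, 0.2]
gripper_width: 0.0348
```

Request:
{"fn": "send_rows", "kwargs": {
  "plan": [
    [[0,0,0],[0,0,0]],
    [[0,0,0],[0,0,0]],
    [[0,0,0],[0,0,0]],
    [[0,0,0],[0,0,0]],
    [[0,0,0],[0,0,0]]
  ],
  "jaw": -1,
  "force": 35
}}

```text
time_s: 5.45
tcp_pos: [0.5491, 0.1202, 0.0458]
eef_rot: [180.0, 69.6, -119.0]
contact_force: [0.1, 1.4, 1.7]
gripper_width: 0.0097
```

```bash
python3 - <<'E'
from h import *
from plant import r
s=r.get_state(); p=s["tcp_pos"]; go(p+[0,0,.06])
E
```

```text
at [0.5491 0.1202 0.0458] yaw y [-0.875  0.484  0.   ] w 0.0097 F [0.1 1.4 1.7] t 5.45
shift [-0.375, 0.0, -0.139] turn [0.0, 0.0, 0.0]
```

Request:
{"fn": "send_rows", "kwargs": {
  "plan": [
    [[-0.05,0,-0.02],[0,0,0]],
    [[-0.13,0,-0.05],[0,0,0]],
    [[-0.22,0,-0.08],[0,0,0]],
    [[-0.31,0,-0.11],[0,0,0]],
    [[-0.38,0,-0.14],[0,0,0]]
  ]
}}

```text
time_s: 5.95
tcp_pos: [0.5497, 0.1206, 0.1085]
eef_rot: [-179.9, 69.7, -118.8]
contact_force: [-0.7, -0.5, -0.7]
gripper_width: 0.0097
```

```bash
python3 - <<'E'
from h import *
go([.592,.233,.105],lean(90,20)[1])
E
```

```text
at [0.5497 0.1206 0.1085] yaw y [-0.875  0.484 -0.001] w 0.0097 F [-0.7 -0.5 -0.7] t 5.95
shift [-0.253, 0.116, 0.751] turn [-0.604, -0.007, -0.221]
```

Request:
{"fn": "send_rows", "kwargs": {
  "plan": [
    [[-0.05,0.02,0.15],[-0.12,0,-0.04]],
    [[-0.1,0.05,0.3],[-0.24,0,-0.09]],
    [[-0.15,0.07,0.45],[-0.36,0,-0.13]],
    [[-0.2,0.1,0.6],[-0.48,0,-0.18]],
    [[-0.25,0.12,0.75],[-0.6,0,-0.22]]
  ]
}}

```text
time_s: 6.45
tcp_pos: [0.5915, 0.2341, 0.1055]
eef_rot: [179.9, 69.7, -90.0]
contact_force: [0.8, -0.0, -1.5]
gripper_width: 0.0096
```

```bash
python3 - <<'E'
from h import *
from plant import r
go([.592,.233,.036],lean(90,20)[1])
c=r.capture("side"); a=c["color"][140:310,150:370,::-1]; cv2.imwrite("pics/s2.png",cv2.resize(a,None,fx=3.5,fy=3.5,interpolation=cv2.INTER_CUBIC))
E
```

```text
at [0.5915 0.2341 0.1055] yaw y [-1.    -0.001  0.   ] w 0.0096 F [ 0.8 -0.  -1.5] t 6.45
shift [0.437, -0.004, 0.153] turn [0.002, -0.006, 0.0]
```

View pics/s2.png

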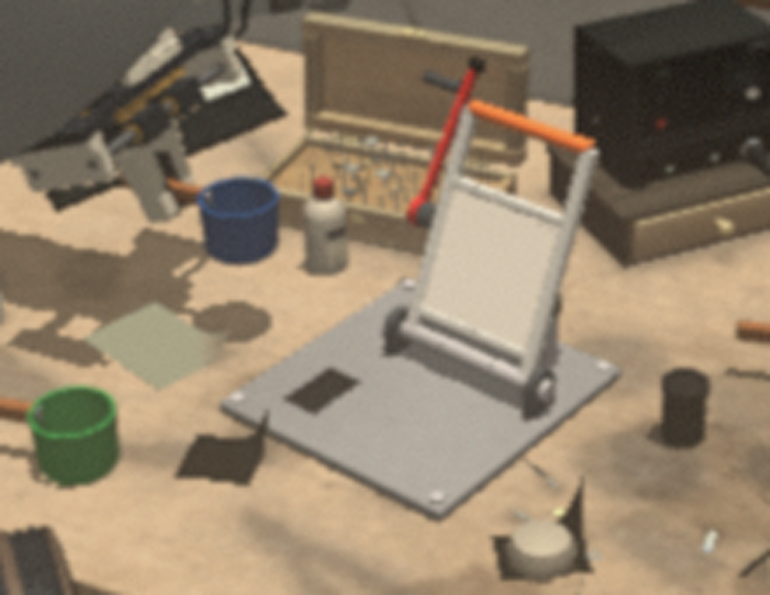

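The pot at (240,220) is held upright and its shadow falls on clear bench by (230,320). I'll lower it now.

Request:
{"fn": "send_rows", "kwargs": {
  "plan": [
    [[0.13,0,0.04],[0,0,0]],
    [[0.25,0,0.09],[0,0,0]],
    [[0.34,0,0.12],[0,0,0]],
    [[0.4,0,0.14],[0,0,0]],
    [[0.43,0,0.15],[0,0,0]]
  ]
}}

```text
time_s: 7.0
tcp_pos: [0.5927, 0.2357, 0.0365]
eef_rot: [-180.0, 69.7, -89.4]
contact_force: [0.7, 0.0, -1.3]
gripper_width: 0.0096
```

```bash
python3 - <<'E'
from h import *
go([.592,.233,.035],lean(90,20)[1])
E
```

```text
at [0.5927 0.2357 0.0365] yaw y [-1.   -0.01 -0.  ] w 0.0096 F [ 0.7  0.  -1.3] t 7.0
shift [0.015, 0.005, -0.013] turn [0.011, -0.006, 0.004]
```

Request:
{"fn": "send_rows", "kwargs": {
  "plan": [
    [[0.005,0,0.002],[0,0,0]],
    [[0.01,0,0.004],[0,0,0]],
    [[0.012,0,0.005],[0,0,0]],
    [[0.014,0,0.005],[0,0,0]],
    [[0.014,0,0.005],[0,0,0]]
  ]
}}

```text
time_s: 7.5
tcp_pos: [0.5931, 0.2358, 0.0356]
eef_rot: [-179.8, 69.7, -89.3]
contact_force: [-1.9, 0.2, 6.3]
gripper_width: 0.0095
```

Request:
{"fn": "send_rows", "kwargs": {
  "plan": [
    [[0,0,0],[0,0,0]],
    [[0,0,0],[0,0,0]],
    [[0,0,0],[0,0,0]],
    [[0,0,0],[0,0,0]],
    [[0,0,0],[0,0,0]]
  ],
  "jaw": -0.3
}}

```text
time_s: 8.0
tcp_pos: [0.5931, 0.2358, 0.0354]
eef_rot: [-179.8, 69.7, -89.3]
contact_force: [-0.2, -0.3, -0.1]
gripper_width: 0.0306
```

Request:
{"fn": "send_rows", "kwargs": {
  "plan": [
    [[-0.1,0,0],[0,0,0]],
    [[-0.3,0,0],[0,0,0]],
    [[-0.5,0,0],[0,0,0]],
    [[-0.75,0,0],[0,0,0]],
    [[-1.0,0,0],[0,0,0]]
  ]
}}

```text
time_s: 8.5
tcp_pos: [0.5921, 0.2879, 0.1772]
eef_rot: [-179.9, 69.7, -89.4]
contact_force: [0.9, 0.4, -0.0]
gripper_width: 0.0307
```

```bash
python3 - <<'E'
from h import *
go([.72,.14,.30],down(167)); go([.72,.14,.30],down(-13))
from plant import r
print(r.get_state()["joints"].round(1))
E
```

```text
at [0.5921 0.2879 0.1772] yaw y [-1.    -0.009 -0.   ] w 0.0307 F [ 0.9  0.4 -0. ] t 8.5
shift [-0.423, -0.843, -1.216] turn [0.298, -0.449, 0.054]
at [0.5921 0.2879 0.1772] yaw y [-1.    -0.009 -0.   ] w 0.0307 F [ 0.9  0.4 -0. ] t 8.5
shift [-0.423, -0.843, -1.216] turn [-3.645, -0.078, -0.652]
[ 49.9  28.1  -5.1  13.7 -73.  -55.3]
```

Request:
{"fn": "send_rows", "kwargs": {
  "plan": [
    [[-0.12,0,-0.05],[0.06,-0.09,0.01]],
    [[-0.24,0,-0.1],[0.12,-0.18,0.02]],
    [[-0.36,-0.1,-0.2],[0.18,-0.27,0.03]],
    [[-0.42,-0.3,-0.4],[0.24,-0.36,0.04]],
    [[-0.45,-0.5,-0.6],[0.3,-0.45,0.05]]
  ],
  "jaw": -1
}}

```text
time_s: 9.0
tcp_pos: [0.6685, 0.2279, 0.2738]
eef_rot: [-40.3, 89.6, 36.7]
contact_force: [0.3, 0.8, -0.1]
gripper_width: 0.0011
```

```bash
python3 - <<'E'
from h import *
from plant import r
X=np.array([.974,-.225]);Y=np.array([.225,.974]);O=np.array([.5838,-.0195])
P=O+.132*X+.098*Y; print(P)
go(np.r_[P,.27],down(167))
c=r.capture("top"); a=c["color"][110:290,170:330,::-1]; cv2.imwrite("pics/t3.png",cv2.resize(a,None,fx=3.3,fy=3.3,interpolation=cv2.INTER_CUBIC))
s=r.capture("side"); b=s["color"][130:280,170:370,::-1]; cv2.imwrite("pics/s3.png",cv2.resize(b,None,fx=3.9,fy=3.9,interpolation=cv2.INTER_CUBIC))
# pin tip: dark points left of the leg
for n,q in(("top",c),("side",s)):
    W=cloud(q); L=(W[...,:2]-O); x=L@X; y=L@Y; m=(q["range_z"]>0)&(abs(x-.0945)<.03)&(y>.085)&(y<.13)&(abs(W[...,2]-.18)<.025); print(n,m.sum(),x[m].mean(),y[m].min(),y[m].max(),W[m][:,2].mean() if m.sum() else 0)
E
```

```text
[0.734418 0.046252]
at [0.6685 0.2279 0.2738] yaw y [-0.974  0.226 -0.005] w 0.0011 F [ 0.3  0.8 -0.1] t 9.0
shift [0.023, -0.701, -1.081] turn [-0.001, 0.007, 0.006]
top 43 0.09228326241689971 0.0863399549229076 0.11488636119164897 0.18505101509932784
side 36 0.09254744222943301 0.08624653875050585 0.11476991873450712 0.18345312932242738
```

View pics/s3.png

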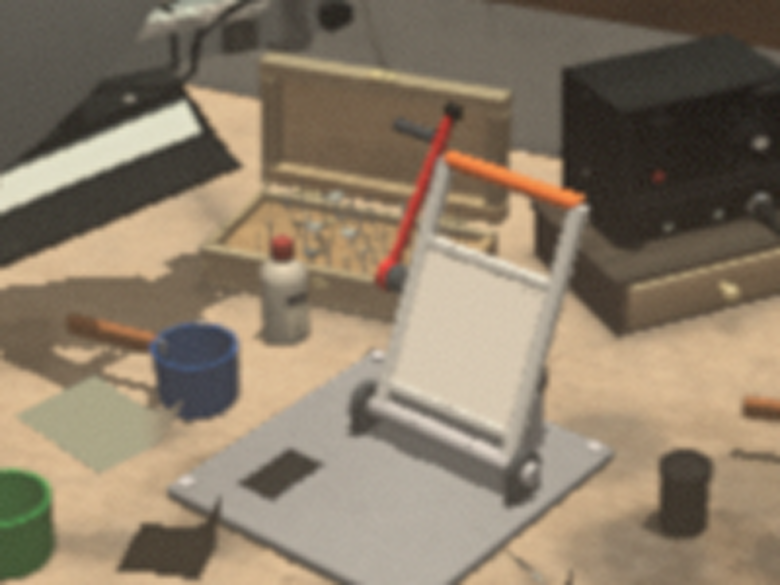

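Request:
{"fn": "send_rows", "kwargs": {
  "plan": [
    [[0,-0.14,-0.2],[0,0,0]],
    [[0,-0.28,-0.4],[0,0,0]],
    [[0,-0.42,-0.6],[0,0,0]],
    [[0,-0.56,-0.8],[0,0,0]],
    [[0.02,-0.7,-1.0],[0,0,0]]
  ]
}}

```text
time_s: 9.6
tcp_pos: [0.7389, 0.0518, 0.272]
eef_rot: [-50.4, 89.4, 26.2]
contact_force: [-0.1, 1.0, -0.3]
gripper_width: 0.0003
```

```bash
python3 - <<'E'
from h import *
X=np.array([.974,-.225]);Y=np.array([.225,.974]);O=np.array([.5838,-.0195])
go(np.r_[O+.132*X+.100*Y,.184],down(167))
E
```

```text
at [0.7389 0.0518 0.272 ] yaw y [-0.973  0.233 -0.008] w 0.0003 F [-0.1  1.  -0.3] t 9.6
shift [0.586, 0.025, -0.033] turn [-0.01, 0.008, 0.01]
```

Request:
{"fn": "send_rows", "kwargs": {
  "plan": [
    [[0.12,0.01,-0.03],[0,0,0]],
    [[0.25,0.01,-0.03],[0,0,0]],
    [[0.38,0.01,-0.03],[-0.01,0.01,0.01]],
    [[0.5,0.02,-0.03],[-0.01,0.01,0.01]],
    [[0.58,0.02,-0.03],[-0.01,0.01,0.01]]
  ]
}}

```text
time_s: 10.1
tcp_pos: [0.7348, 0.049, 0.1825]
eef_rot: [136.5, 89.8, -146.5]
contact_force: [0.1, 0.0, 0.8]
gripper_width: 0.0002
```

```bash
python3 - <<'E'
from h import *
from plant import r
X=np.array([.974,-.225]);Y=np.array([.225,.974]);O=np.array([.5838,-.0195])
go(np.r_[O+.055*X+.100*Y,.205],down(167))
c=r.capture("top"); a=c["color"][110:240,200:330,::-1]; cv2.imwrite("pics/t4.png",cv2.resize(a,None,fx=4,fy=4,interpolation=cv2.INTER_CUBIC))
E
```

```text
at [0.7348 0.049  0.1825] yaw y [-0.975  0.224  0.003] w 0.0002 F [0.1 0.  0.8] t 10.1
shift [-0.149, 0.512, -0.005] turn [0.001, -0.004, -0.004]
```

View pics/t4.png

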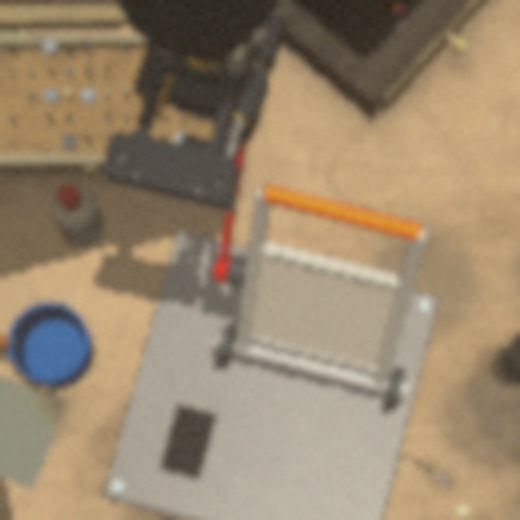

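The closed fingers stand just behind the pin, with the leg still folded at (230,200). I'll push forward slowly.

Request:
{"fn": "send_rows", "kwargs": {
  "plan": [
    [[0,0.05,0],[0,0,0]],
    [[-0.01,0.1,0],[0,0,0]],
    [[-0.03,0.14,0],[0,0,0]],
    [[-0.05,0.18,0],[0,0,0]],
    [[-0.07,0.22,0],[0,0,0]]
  ]
}}

```text
time_s: 10.65
tcp_pos: [0.7021, 0.0566, 0.193]
eef_rot: [132.2, 89.8, -150.8]
contact_force: [1.1, 0.2, 1.6]
gripper_width: 0.0003
```

Request:
{"fn": "send_rows", "kwargs": {
  "plan": [
    [[-0.02,0.04,0],[0,0,0]],
    [[-0.03,0.08,0],[0,0,0]],
    [[-0.04,0.12,0],[0,0,0]],
    [[-0.06,0.16,0],[0,0,0]],
    [[-0.07,0.2,0],[0,0,0]]
  ]
}}

```text
time_s: 11.15
tcp_pos: [0.6723, 0.0635, 0.2037]
eef_rot: [131.9, 89.8, -151.0]
contact_force: [0.5, 0.0, 0.2]
gripper_width: 0.0005
```

```bash
python3 - <<'E'
from h import *
from plant import r
X=np.array([.974,-.225]);Y=np.array([.225,.974]);O=np.array([.5838,-.0195])
go(np.r_[O+.055*X+.100*Y,.205],down(167))
c=r.capture("side"); a=c["color"][130:280,170:370,::-1]; cv2.imwrite("pics/s4.png",cv2.resize(a,None,fx=3.5,fy=3.5,interpolation=cv2.INTER_CUBIC))
E
```

```text
at [0.6723 0.0635 0.2037] yaw y [-0.975  0.224  0.003] w 0.0005 F [0.5 0.  0.2] t 11.15
shift [-0.008, 0.084, -0.005] turn [0.001, -0.004, -0.004]
```

View pics/s4.png

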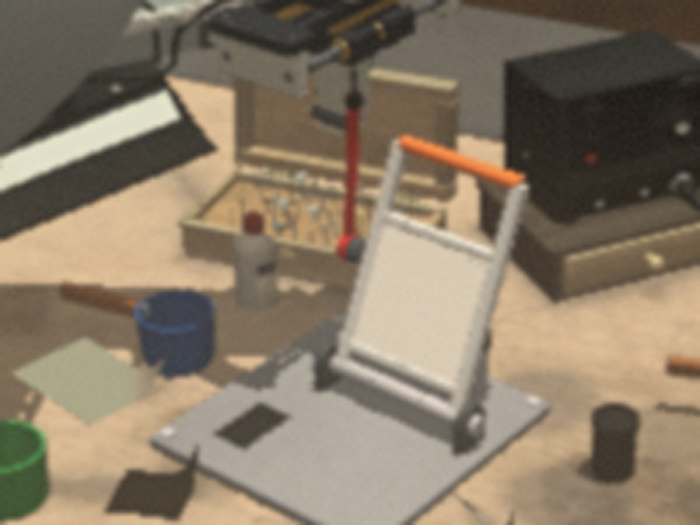

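The leg at (350,175) is almost vertical and the screen is still leaning back. I'll push a little further to take it over centre.

Request:
{"fn": "send_rows", "kwargs": {
  "plan": [
    [[0,0.04,0],[0,0,0]],
    [[0,0.08,0],[0,0,0]],
    [[0,0.12,0],[0,0,0]],
    [[0,0.16,0],[0,0,0]],
    [[0,0.2,0],[0,0,0]]
  ]
}}

```text
time_s: 11.7
tcp_pos: [0.642, 0.0705, 0.2041]
eef_rot: [129.0, 89.8, -153.9]
contact_force: [-0.2, -0.5, -0.0]
gripper_width: 0.0006
```

Request:
{"fn": "send_rows", "kwargs": {
  "plan": [
    [[0,0,0],[0,0,0]],
    [[0,0,0],[0,0,0]],
    [[0,0,0],[0,0,0]],
    [[0,0,0],[0,0,0]],
    [[0,0,0],[0,0,0]]
  ]
}}

```text
time_s: 12.2
tcp_pos: [0.6421, 0.0704, 0.2039]
eef_rot: [128.6, 89.8, -154.4]
contact_force: [0.0, 0.2, -0.3]
gripper_width: 0.0007
```

```bash
python3 - <<'E'
from h import *
from plant import r
X=np.array([.974,-.225]);Y=np.array([.225,.974]);O=np.array([.5838,-.0195])
go(np.r_[O+.074*X,.30],down(167))
c=r.capture("side"); a=c["color"][130:280,170:370,::-1]; cv2.imwrite("pics/s5.png",cv2.resize(a,None,fx=3.5,fy=3.5,interpolation=cv2.INTER_CUBIC))
E
```

```text
at [0.6421 0.0704 0.2039] yaw y [-0.975  0.224  0.003] w 0.0007 F [ 0.   0.2 -0.3] t 12.2
shift [-0.64, -0.247, -0.673] turn [0.001, -0.003, -0.004]
```

View pics/s5.png

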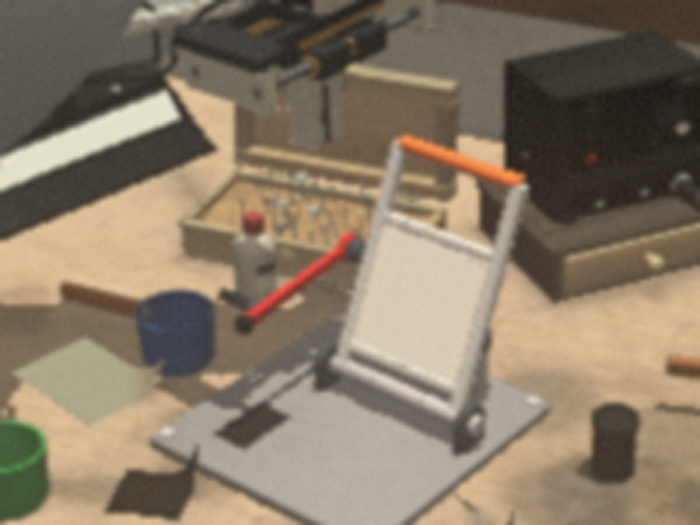

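Request:
{"fn": "send_rows", "kwargs": {
  "plan": [
    [[-0.2,0,0],[0,0,0]],
    [[-0.4,0,0],[0,0,0]],
    [[-0.6,-0.08,-0.2],[0,0,0]],
    [[-0.64,-0.16,-0.45],[0,0,0]],
    [[-0.64,-0.25,-0.67],[0,0,0]]
  ],
  "jaw": 0
}}

```text
time_s: 12.75
tcp_pos: [0.6572, -0.0367, 0.3025]
eef_rot: [-175.7, 89.9, -98.6]
contact_force: [0.6, -0.0, -0.4]
gripper_width: 0.0347
```

```bash
python3 - <<'E'
from h import *
from plant import r
X=np.array([.974,-.225]);Y=np.array([.225,.974]);O=np.array([.5838,-.0195])
c=r.capture("side"); W=cloud(c); h=cv2.cvtColor(c["color"],cv2.COLOR_RGB2HSV).astype(int); L=W[...,:2]-O; x=L@X;y=L@Y;z=W[...,2]
ok=c["range_z"]>0
m=ok&(abs(y-.0735)<.02)&((h[...,0]<6)|(h[...,0]>172))&(h[...,1]>120)&(abs(x)<.15)&(z<.14)
q=np.c_[x[m],z[m]]; d=np.polyfit(q[:,0],q[:,1],1); print("leg n",m.sum(),"x",q[:,0].min().round(3),q[:,0].max().round(3),"z",q[:,1].min().round(3),"slope deg",np.degrees(np.arctan(d[0])).round(1),"expect 27.5")
m=ok&(abs(y)<.045)&(abs(x-.074)<.025)&(z>.165)&(z<.21); print("bar",m.sum(),x[m].mean().round(4),z[m].mean().round(4),y[m].mean().round(4))
m=ok&(h[...,0]>5)&(h[...,0]<18)&(h[...,1]>180)&(z>.16)&(z<.21)&(abs(y)<.07);print("orange",m.sum(),x[m].mean().round(4),z[m].mean().round(4),y[m].min().round(4),y[m].max().round(4))
go(np.r_[O+.074*X,.181],down(167))
E
```

```text
leg n 118 x -0.067 0.038 z 0.056 slope deg 28.0 expect 27.5
bar 152 0.0709 0.1852 -0.0007
orange 17 0.0701 0.1858 -0.0453 0.0057
at [ 0.6572 -0.0413  0.3012] yaw y [-0.974  0.226  0.002] w 0.0389 F [ 0.3 -1.4  0.3] t 12.8
shift [0.801, 0.015, 0.034] turn [-0.001, -0.004, -0.002]
```

The leg slope of 28° matches the fully-down 27.5°, and the bar is where predicted. I'll descend onto it.

Request:
{"fn": "send_rows", "kwargs": {
  "plan": [
    [[0.2,0.01,0.03],[0,0,0]],
    [[0.4,0.01,0.03],[0,0,0]],
    [[0.6,0.01,0.03],[0,0,0]],
    [[0.72,0.01,0.03],[0,0,0]],
    [[0.79,0.01,0.03],[0,0,0]]
  ]
}}

```text
time_s: 13.3
tcp_pos: [0.6556, -0.0371, 0.1806]
eef_rot: [136.0, 89.7, -147.0]
contact_force: [-0.4, 0.1, -0.3]
gripper_width: 0.044
```

```bash
python3 - <<'E'
from h import *
X=np.array([.974,-.225]);Y=np.array([.225,.974]);O=np.array([.5838,-.0195])
go(np.r_[O+.074*X,.183],down(167))
E
```

```text
at [ 0.6556 -0.0371  0.1806] yaw y [-0.974  0.226  0.004] w 0.044 F [-0.4  0.1 -0.3] t 13.3
shift [-0.016, -0.0, 0.006] turn [-0.001, -0.006, -0.005]
```

Request:
{"fn": "send_rows", "kwargs": {
  "plan": [
    [[-0.01,0,0],[0,0,0]],
    [[-0.01,0,0],[0,0,0]],
    [[-0.01,0,0],[0,0,0]],
    [[-0.01,0,0],[0,0,0]],
    [[-0.01,0,0],[0,0,0]]
  ],
  "jaw": -1,
  "force": 12
}}

```text
time_s: 13.8
tcp_pos: [0.6562, -0.037, 0.1831]
eef_rot: [146.9, 89.7, -136.2]
contact_force: [1.5, -0.4, -0.1]
gripper_width: 0.0115
```

```bash
python3 - <<'E'
from h import *
X=np.array([.974,-.225]);O=np.array([.5838,-.0195])
from plant import r
p=r.get_state()["tcp_pos"]; x0=(p[:2]-O)@X; print(x0)
for a in(.36,.27,.18,.09,0): print(a); go(np.r_[p[:2]-X*.17*(np.sin(.45)-np.sin(a)),p[2]+.17*(np.cos(a)-np.cos(.45))])
E
```

```text
0.07443624136310022
0.36
at [ 0.6562 -0.037   0.1831] yaw y [-0.974  0.226  0.002] w 0.0115 F [ 1.5 -0.4 -0.1] t 13.8
shift [-0.04, 0.094, -0.0] turn [0.0, 0.0, 0.0]
0.27
at [ 0.6562 -0.037   0.1831] yaw y [-0.974  0.226  0.002] w 0.0115 F [ 1.5 -0.4 -0.1] t 13.8
shift [-0.071, 0.191, -0.0] turn [0.0, 0.0, 0.0]
0.18
at [ 0.6562 -0.037   0.1831] yaw y [-0.974  0.226  0.002] w 0.0115 F [ 1.5 -0.4 -0.1] t 13.8
shift [-0.094, 0.29, -0.001] turn [0.0, 0.0, 0.0]
0.09
at [ 0.6562 -0.037   0.1831] yaw y [-0.974  0.226  0.002] w 0.0115 F [ 1.5 -0.4 -0.1] t 13.8
shift [-0.107, 0.391, -0.001] turn [0.0, 0.0, 0.0]
0
at [ 0.6562 -0.037   0.1831] yaw y [-0.974  0.226  0.002] w 0.0115 F [ 1.5 -0.4 -0.1] t 13.8
shift [-0.112, 0.493, -0.001] turn [0.0, 0.0, 0.0]
```

Request:
{"fn": "send_rows", "kwargs": {
  "plan": [
    [[-0.018,0.04,0],[0,0,0]],
    [[-0.034,0.08,0],[0,0,0]],
    [[-0.049,0.12,0],[0,0,0]],
    [[-0.062,0.16,0],[0,0,0]],
    [[-0.073,0.2,0],[0,0,0]]
  ]
}}

```text
time_s: 14.3
tcp_pos: [0.6268, -0.0302, 0.1949]
eef_rot: [161.6, 89.8, -121.5]
contact_force: [1.8, -1.3, 2.3]
gripper_width: 0.0115
```

```bash
python3 - <<'E'
from h import *
X=np.array([.974,-.225]);Y=np.array([.225,.974]);O=np.array([.5838,-.0195])
for a in (.17,.08,0): go(np.r_[O+X*(.17*np.sin(a)+.0005),.2003-.17*(1-np.cos(a))],down(167))
E
```

```text
at [ 0.6268 -0.0302  0.1949] yaw y [-0.974  0.226  0.001] w 0.0115 F [ 1.8 -1.3  2.3] t 14.3
shift [-0.019, 0.1, 0.005] turn [-0.001, -0.005, -0.002]
at [ 0.6268 -0.0302  0.1949] yaw y [-0.974  0.226  0.001] w 0.0115 F [ 1.8 -1.3  2.3] t 14.3
shift [-0.032, 0.202, 0.005] turn [-0.001, -0.005, -0.002]
at [ 0.6268 -0.0302  0.1949] yaw y [-0.974  0.226  0.001] w 0.0115 F [ 1.8 -1.3  2.3] t 14.3
shift [-0.036, 0.292, 0.005] turn [-0.001, -0.005, -0.002]
```

Request:
{"fn": "send_rows", "kwargs": {
  "plan": [
    [[-0.012,0.06,0],[0,0,0]],
    [[-0.022,0.12,0],[0,0,0]],
    [[-0.029,0.18,0],[0,0,0]],
    [[-0.034,0.24,0],[0,0,0]],
    [[-0.036,0.285,0],[0,0,0]]
  ]
}}

```text
time_s: 14.8
tcp_pos: [0.5841, -0.0202, 0.2004]
eef_rot: [155.1, 89.8, -127.9]
contact_force: [1.3, -0.4, 0.3]
gripper_width: 0.0116
```

Request:
{"fn": "send_rows", "kwargs": {
  "plan": [
    [[0,0,0],[0,0,0]],
    [[0,0,0],[0,0,0]],
    [[0,0,0],[0,0,0]],
    [[0,0,0],[0,0,0]],
    [[0,0,0],[0,0,0]]
  ],
  "force": 25
}}

```text
time_s: 15.3
tcp_pos: [0.5844, -0.0203, 0.2004]
eef_rot: [158.2, 89.8, -124.9]
contact_force: [1.4, -0.5, 1.8]
gripper_width: 0.0114
```

```bash
python3 - <<'E'
from h import *
from plant import r
X=np.array([.974,-.225]);Y=np.array([.225,.974]);O=np.array([.5838,-.0195])
go(np.r_[O,.2],down(167))
for n in("side","top"):
    c=r.capture(n); W=cloud(c); L=W[...,:2]-O; x=L@X;y=L@Y;z=W[...,2]
    m=(c["range_z"]>0)&(abs(y)<.032)&(abs(x)<.04)&(z>.065)&(z<.125)
    if m.sum()>20:
        p=np.polyfit(z[m],x[m],1); print(n,"panel n",m.sum(),"lean rad",p[0].round(3),"x",x[m].mean().round(4))
    if n=="side":
        a=c["color"][110:290,160:400,::-1]; cv2.imwrite("pics/s6.png",cv2.resize(a,None,fx=3.2,fy=3.2,interpolation=cv2.INTER_CUBIC))
E
```

```text
at [ 0.5844 -0.0203  0.2004] yaw y [-0.974  0.226  0.001] w 0.0114 F [ 1.4 -0.5  1.8] t 15.3
shift [0.003, 0.005, 0.004] turn [-0.001, -0.004, -0.002]
side panel n 426 lean rad 0.007 x -0.0028
```

View pics/s6.png

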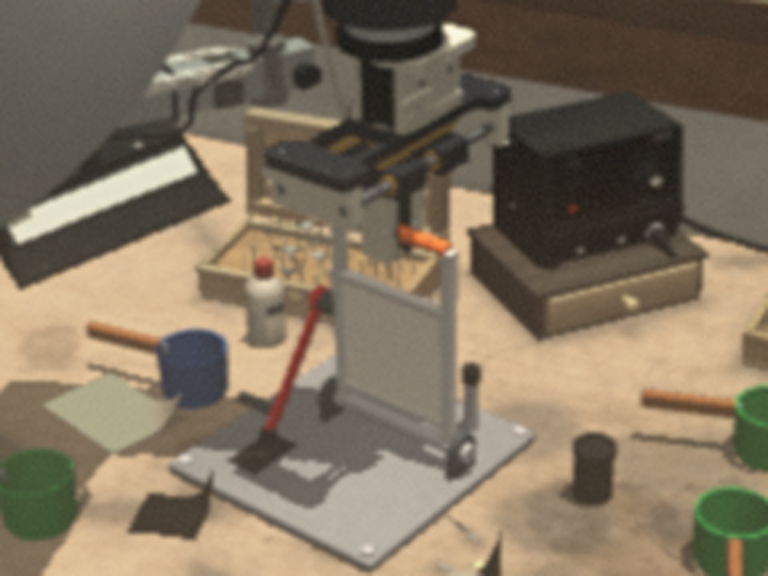

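The screen stands upright (0.007 rad measured) and is held by the bar at (420,240). The leg is down over the pad, the pot is upright on the bench, and the bystanders in view are where they were. I'll hand it in.

```bash
python3 - <<'E'
from plant import r
print(r.close_job()); s=r.get_state(); print(s["time_s"],s["tcp_pos"],s["gripper_width"],s["contact_force"])
E
```

```text
the job is handed in; nothing more can be done
None
the job is handed in; nothing more can be done
```

The job is done in the order you asked and handed in at about 15.4 s of the 62 s, with the arm still holding the screen upright by its orange bar.

- **Pot:** I lifted the blue pot by its handle and set it on the bench to the left of the plate. It touched down with about 6 N, and later pictures show it standing upright and undisturbed.
- **Leg:** I pushed the pin forward over centre while the screen leaned back, and the leg fell to its stop. I measured its slope at 28.0°, against 27.5° expected when fully down.
- **Screen:** I gripped the bar with 25 N and swung the screen upright. The last check gave a lean of 0.007 rad, with the bar held at 11.4 mm jaw opening and only a few newtons of force on the wrist. The leg's foot sits over the landing pad.

The oil bottle and canister look unmoved in the last picture. The beeswax is mostly outside that crop, though the arm never worked near it.

No check failed. The top camera gave no second reading of the final lean because the gripper covers the panel. The state could not be read after hand-in, so I have no check from the final second.

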